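# Close the bench suction filter pot

## Task

The lid of the bench's suction filter pot has been put on crooked: its keys sit on top of the rim instead of in their notches. Turn the lid on the rim, without lifting it off the pot, until its keys drop into the notches (the wide key into the wide notch, above the hose stub), and see that it is fully home, flange flat on the rim. Leave the bottle, the jar and the brush where they are.

Things in the scene. Friction and masses are not known exactly. Their poses are not given: they have to be found in the camera images.
- pot: Filter pot fixed to the bench: grey, round, 100 mm tall, 120 mm across, wall 12 mm thick (bore 96 mm across, 29 mm deep), on a dark foot 150 mm across. Origin: centre of the foot, on the bench; z up. A dark hose stub of 32 mm diameter, 36 mm above the bench, points along the pot's +x and ends 92 mm from the axis.
- rim (a point): Centre of the pot's mouth at the height of the rim's flat top, 100 mm above the bench; axes as the pot's. The rim has three notches 14 mm deep, cut through the wall: a wide one (45 degrees, about 41 mm) at the pot's +x, above the hose stub, and two narrower ones (30 degrees, about 28 mm) at 120 and 240 degrees from it.
- lid: Loose aluminium lid, 0.3 to 0.45 kg. Origin: on its axis, at the flange's underside; z up. Flange 108 mm across, 8 mm thick; below it a spigot 92 mm across, 16 mm deep, in the bore with 2 mm play all round. At the start the keys ride on the rim (origin 10 mm above the rim's top), the lid turned counter-clockwise, seen from above, 38 to 72 degrees from its place.
- lid_key (a point): On the top of the lid's wide key, 60 mm from the axis along the lid's x, 8 mm above the lid's origin. The wide key is 32 mm wide; two narrow ones (20 mm) stand at 120 and 240 degrees; all reach out to 67 mm from the axis and 10 mm below the flange. Home: lid's x along the pot's x, about 3 degrees of play; let go there, the lid drops 10 mm by its weight.
- lid_handle (a point): Middle of the lid's handle, on the lid's axis, 24 mm above the lid's origin: a black straight bar 64 mm long along the lid's x, 14 mm wide, standing from 8 to 40 mm above the lid's origin.
- bottle: Bystander: amber glass bottle with black cap, 60 mm across, 140 mm tall, standing; origin at the centre of its underside.
- jar: Bystander: white plastic jar, 72 mm across, 90 mm tall, standing; origin at the centre of its underside.
- brush: Bystander: a brush 170 mm long lying on the bench beyond the pot.

How it is judged:
At the end, for the whole second after the job is handed in: The lid is seated at rest: the underside of its flange within 2 mm of the rim's top, level within 0.03 rad, its axis within 5 mm of the pot's, its keys in their notches (x axes within 0.1 rad) (z of lid in the frame of rim between -0.004 and 0.002 m and horizontal distance between lid and rim below 0.005 m and angle between the x axis of lid and the x axis of pot, either way round below 0.1 rad and angle between lid's own z axis and vertical below 0.03 rad and linear speed of lid below 0.01 m/s); the robot touches nothing.
It fails at once if the lid is lifted off the pot (more than 10 mm above where it rides on the rim) (z of lid in the frame of rim above 0.02 m).
It fails at once if the bottle, jar or brush is moved more than 30 mm (distance of any of bottle, jar, brush from where it was at the start of the episode above 0.03 m).
It fails at once if the bottle or jar is knocked over (angle between any of bottle, jar's own z axis and vertical above 0.5 rad).
It also fails if it takes over 38 s, if anything falls off the work surface, if the arm or the gripper's body presses on something with over 40 N, if the wrist force passes 120 N, or if a joint passes its speed limit or range.

## Robot

A 7-joint arm with a two-finger parallel gripper is mounted at the origin on the work surface. World frame = base frame: x ahead of the robot, y to its left, z up, the work surface at z = 0. Lengths are in m, angles in rad, forces in N, time in s.
With the tool pointing down it reaches from about 0.4 to 0.85 m from the base axis. Payload 10.4 kg.
Tool frame: the origin (TCP) lies on the centre line of the jaws, within the pads' length; the fingertips stand 11 mm ahead of it and the grasp point (between the pads) lies 8 mm behind it; z points along the fingers, y is the line along which they close (so a half turn about z gives the same grasp; the last joint's range is limited). The gripper opens to 87 mm and grips with 3 to 60 N. Pads are 19 mm wide; open, the fingers measure 117 mm over their backs; the gripper's body (75 mm by 190 mm) begins 51 mm behind the grasp point.
Start: joints at [1.124, 0.332, -0.065, 1.46, 0.022, 1.35, -0.088], TCP at [0.257, -0.57, 0.234] pointing down, gripper open.
Joint ranges: [-2.6, 2.6], [-0.5, 2.12], [-1.47, 1.34], [0.16, 2.42], [-1.27, 4.41], [0.06, 2.06], [-2.6, 2.6]. Speed limits (rad/s): [2.22, 2.22, 2.79, 2.79, 3.14, 3.14, 3.14].

## Interface

Orientations are given as a unit quaternion [x, y, z, w].
In Python, from bench import r gives the robot as it stands.
- The arm moves only by the shell command python3 -m pendant 'ROWS' [OPENING] [FORCE]. ROWS is JSON, a list of rows, each a list of 4 numbers: the shift along the tool's x, y, z in m, then the turn about the tool's z in rad. A call has 1 to 8 rows; each row shifts and turns the commanded pose from where the row before left it, along the tool's axes as they then stand; what a row does not reach is not made up. A row lasts 1/12 s, in which the tool goes at most 41.7 mm and 7.16 degrees, less where a joint would pass 70% of its speed; a pose out of reach is approached as far as the arm can. A call with a gripper value outside its range is refused whole. OPENING is the opening, from 0 (shut) to 1 (fully open), set as the call begins (- or left out, the last holds). The fingers move at their own pace and stop on an object; FORCE is the grip in N (left out, the last holds). Time passes only in rows, so rows that do not move let the fingers close. It gives the time, the measured TCP pose, the force, the opening and the grip force at its end, in the units of the state.
- r.read_state(): the state, without advancing time (a new reading comes with each control period).
- r.camera(name): name is "scene" or "top" or "wrist"; returns a dict with "img" (420x560x3 uint8, red, green, blue), "camera_matrix" (3x3 intrinsics, pixels), "xyz" and "attitude" of the camera in the world. Camera axes: x right, y down, z forward; pixel columns grow to the right and rows downward; lengths in m; the calibration is good to about 2 mm. A picture is of the moment at which its call begins. There is no depth.
- r.close_job(): hands the job in; it is judged then, once.
Trained networks look in the newest picture that a camera, given by its name, has taken for a name from the list of things; names that differ only in an ending like _2 or _b are one class to them, and where a whole thing is asked for, a point or a joint stands for the part that bears it (a point fixed in the world has none). Each returns a list of dicts, best first, with "score" (0 to 1); they miss things now and then, are a little off and sometimes report something else, mostly with a low value. They report only what shows in the picture. A call takes as long as a camera call.
- r.outline_of(thing, camera): "mask" (420x560 bool, what is visible of it) and "bbox" ([centre column, centre row, width, height] in pixels, round what is visible of it).
The state is a dict: "time": time; "joint_positions": joint angles; "joint_vel": joint speeds; "joint_torque": joint torques, N m; "ee_pos": TCP position; "eef_rot": TCP orientation; "ft_force": force on the tool from outside, world axes, zero at the start; "torque": the same for the moment, N m; "width": finger opening in m; "grip_force": force on a finger pad.
Only numpy, scipy, OpenCV 4.12 (cv2) and the standard library are available. Lean on these libraries where they do the work, as an engineer would, in place of code of your own. Each camera call takes 0.05 s, during which the arm holds its last target. There are 200 camera calls.

## Working session

There is one attempt and no reset: what is moved stays moved. The work goes in short steps, Python scripts to look and compute and a shell command to move; the robot and the scene stay as the last step left them, time stands still between calls to the robot, and variables do not carry over. Pictures are saved under pics/ and viewed, at most 10 in all, crops included, and the job is handed in when it is done.

```bash
mkdir -p pics; ls
cat > h.py <<'E'
import numpy as np,cv2
from bench import r
from scipy.spatial.transform import Rotation as R
def cam(n):
    c=r.camera(n); a=np.array(c["attitude"]); 
    c["R"]=R.from_quat(a).as_matrix() if a.size==4 else a.reshape(3,3)
    return c
def save(c,f): cv2.imwrite("pics/"+f,c["img"][:,:,::-1])
def onplane(c,uv,z):
    d=c["R"]@np.linalg.solve(np.array(c["camera_matrix"]),[uv[0],uv[1],1]); p=np.array(c["xyz"])
    return p+d*(z-p[2])/d[2]
def proj(c,X):
    q=np.array(c["camera_matrix"])@(c["R"].T@(np.array(X)-c["xyz"])); return q[:2]/q[2]
E
python3 - <<'E'
from h import *
c=cam("top"); save(c,"top.png"); print(c["xyz"],c["attitude"])
for t,z in [("pot",0.1),("lid",.118),("lid_handle",.15),("lid_key",.118),("bottle",.1),("jar",.09),("brush",.01)]:
    for o in r.outline_of(t,"top")[:2]:
        print(t,round(o["score"],2),np.round(o["bbox"],1),onplane(c,o["bbox"][:2],z).round(4))
s=cam("scene"); save(s,"scene.png")
st=r.read_state(); print(st["ee_pos"],st["eef_rot"],st["time"],R.from_quat(st["eef_rot"]).as_matrix().round(3))
E
```

```text
pics
[0.51575788 0.01964985 1.00241023] [ 0.7128975  -0.69935924  0.0421328  -0.02997705]
pot 0.75 [287.5 214.2  62.   63.3] [ 0.5872 -0.0193  0.1   ]
lid 0.91 [289.2 206.8  57.7  54.4] [ 0.6019 -0.022   0.118 ]
lid_handle 0.57 [288.9 205.6  58.1  59.2] [ 0.6013 -0.0198  0.15  ]
lid_key 0.71 [288.5 208.2  59.7  54.7] [ 0.5989 -0.0205  0.118 ]
bottle 0.92 [123.6 256.4  41.7  20.1] [0.4886 0.3344 0.1   ]
jar 0.88 [403.1 228.6  35.6  31. ] [ 0.5609 -0.2785  0.09  ]
brush 0.64 [233.9 143.4  67.9  18.9] [0.7665 0.1115 0.01  ]
[ 0.25702601 -0.56968842  0.23348481] [ 9.77630792e-01  2.10328392e-01 -7.43090697e-06 -3.23495803e-05] 0.45 [[ 0.912  0.411 -0.   ]
 [ 0.411 -0.912  0.   ]
 [-0.    -0.    -1.   ]]
```

Run:
```python
import cv2
t=cv2.imread("pics/top.png"); s=cv2.imread("pics/scene.png")
a=cv2.resize(t[160:260,240:340],(500,500),interpolation=cv2.INTER_CUBIC)
cv2.imwrite("pics/topcrop.png",a)
```

```text
(no output)
```

View pics/topcrop.png

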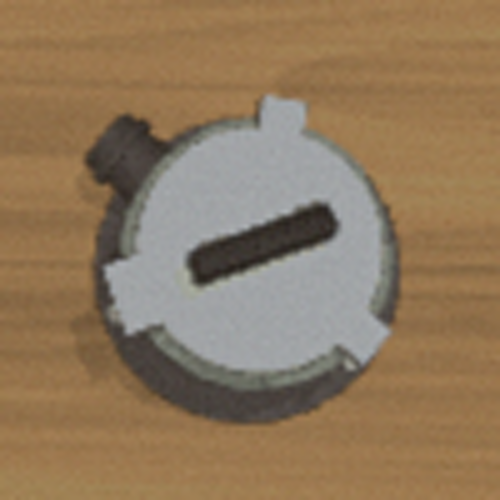

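View pics/scene.png

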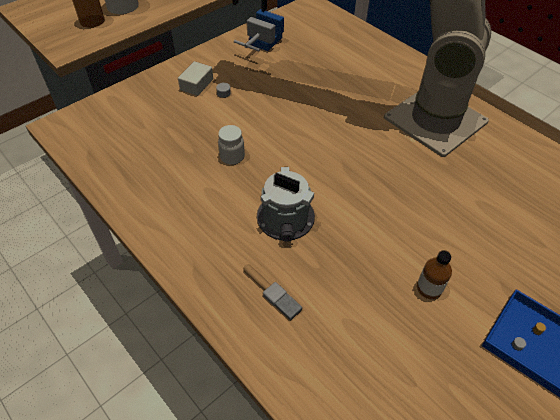

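The top view crop shows the wide key at crop (125,298), handle from (190,270) to (335,218), hose stub pointing up-left, with its end at about (118,150), and the foot disc's centre at about (248,272). The scene view shows the jar and bottle well clear of the pot.

Run:
```python
from h import *
c=cam("top")
P=lambda u,v,z:onplane(c,(240+(u-2)/5,160+(v-2)/5),z)
h1,h2=P(190,268,.15),P(336,217,.15); hc=P(263,243,.15)
k=P(125,298,.118); lc=P(258,252,.118)
# foot disc: left edge 95, right 400, bottom 423
ft=P(248,271,.008); he=P(118,148,.036)
an=lambda a,b:np.degrees(np.arctan2(*(b-a)[:2][::-1])).round(1)
print("handle",hc,(h1+h2)/2,np.linalg.norm(h1-h2),an(h2,h1)); print("lid",lc,an(lc,k),np.linalg.norm(k-lc)); print("foot",ft,"hose",he,an(ft,he),np.linalg.norm(he-ft),an(lc,he))
c=cam("top");g=c["img"]
# scan: networks' masks moment-based
m=r.outline_of("lid_handle","top")
st=r.read_state();print(st["time"])
```

```text
handle [ 0.59601274 -0.02680232  0.15      ] [ 0.59624387 -0.02685744  0.15      ] 0.06471540641148964 110.4
lid [ 0.59507213 -0.02643772  0.118     ] 110.2 0.06084487095704365
foot [ 0.59557248 -0.02744296  0.008     ] hose [0.6506526  0.03650527 0.036     ] 49.3 0.08892241555596958 48.6
0.6
```

```bash
python3 -m pendant '[[0.033,-0.022,0,0],[0.033,-0.022,0,0],[0.033,-0.022,0,0],[0.033,-0.022,0,0],[0.033,-0.022,0,0],[0.033,-0.022,0,0],[0.033,-0.022,0,0],[0.033,-0.022,0,0]]' 1 && python3 -m pendant '[[0.033,-0.022,0,0],[0.033,-0.022,0,0],[0.033,-0.022,0,0],[0.033,-0.022,0,0],[0.033,-0.022,0,0],[0.033,-0.022,0,0],[0.033,-0.022,0,0],[0,0,0,0]]'; python3 -m pendant '[[0,0,0,-0.12],[0,0,0,-0.12],[0,0,0,-0.12],[0,0,0,-0.12],[0,0,0,-0.12],[0,0,0,-0.12],[0,0,0,-0.12],[0,0,0,-0.12]]'; python3 -m pendant '[[0,0,0,-0.12],[0,0,0,-0.12],[0,0,0,-0.12],[0,0,0,-0.12],[0,0,0,-0.06],[0,0,0,0],[0,0,0,0]]'
cat > w.py <<'E'
from h import *
st=r.read_state(); M=R.from_quat(st["eef_rot"]).as_matrix()
print(st["time"],st["ee_pos"].round(4) if hasattr(st["ee_pos"],"round") else st["ee_pos"],"xyaw",np.degrees(np.arctan2(M[1,0],M[0,0])),"to pot (tool)",(M.T@(np.array([.5955,-.027,.134])-st["ee_pos"])).round(4),st["ft_force"],st["width"])
E
python3 w.py
python3 - <<'E'
from h import *
c=cam("wrist");save(c,"w1.png")
E
```

```text
time: 1.27
ee_pos: [0.426, -0.299, 0.2339]
eef_rot: [0.978, 0.21, 0.0, 0.0]
ft_force: [1.3, -0.2, -0.4]
width: 0.087
grip_force: 0.0
time: 1.93
ee_pos: [0.575, -0.0563, 0.2336]
eef_rot: [0.977, 0.215, 0.001, -0.002]
ft_force: [-0.5, 1.5, 0.3]
width: 0.0869
grip_force: 0.0
time: 2.6
ee_pos: [0.5725, -0.0655, 0.2336]
eef_rot: [0.768, 0.64, -0.0, 0.0]
ft_force: [0.2, -0.5, -1.0]
width: 0.087
grip_force: 0.0
time: 3.18
ee_pos: [0.5725, -0.0655, 0.2336]
eef_rot: [0.573, 0.82, 0.0, 0.0]
ft_force: [-0.1, -0.3, 0.1]
width: 0.0868
grip_force: 0.0
3.1833 [ 0.5725 -0.0655  0.2336] xyaw 110.08242613352333 to pot (tool) [0.0283 0.0348 0.0996] [-0.08956287 -0.3498095   0.08834874] 0.08682817606223635
```

View pics/w1.png

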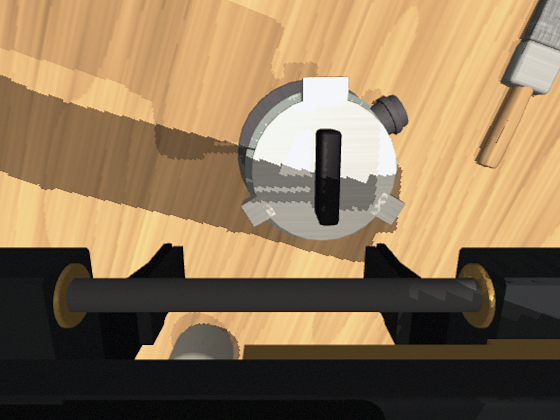

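The wrist view shows the handle top upright from (329,130) to (326,224), the wide key at (326,90), and the hose end at about (398,113). So the jaws already line up with the bar.

Run:
```python
from h import *
c=cam("wrist")
P=lambda u,v,z:onplane(c,(u,v),z)
an=lambda a,b:np.degrees(np.arctan2(*(b-a)[:2][::-1])).round(1)
a,b=P(329,129,.15),P(326.5,225,.15); m=(a+b)/2
# key end edge
k=P(326,78,.118); h=P(399,115,.036)
st=r.read_state();M=R.from_quat(st["eef_rot"]).as_matrix()
print(m,np.linalg.norm(a-b),an(b,a),"key",an(m,k),np.linalg.norm((k-m)[:2]),"hose",an(m,h),np.linalg.norm((h-m)[:2]))
print((M.T@(np.array([m[0],m[1],.134])-st["ee_pos"])).round(4))
```

```text
[ 0.59618339 -0.02662165  0.15      ] 0.0636059956731394 110.8 key 109.3 0.06490026318062521 hose 45.9 0.09029021551375595
[0.0283 0.0355 0.0996]
```

```bash
python3 -m pendant '[[0.014,0.0175,0,0],[0.014,0.0175,0,0],[0,0,0.02,0],[0,0,0.02,0],[0,0,0.02,0],[0,0,0.02,0],[0,0,0.01,0],[0,0,0.008,0]]'; python3 -m pendant '[[0,0,0,0],[0,0,0,0]]'; python3 w.py
```

```text
time: 3.95
ee_pos: [0.5953, -0.027, 0.1345]
eef_rot: [0.572, 0.82, -0.0, -0.001]
ft_force: [0.0, 0.0, -0.3]
width: 0.0872
grip_force: 0.0
time: 4.12
ee_pos: [0.596, -0.0269, 0.1361]
eef_rot: [0.572, 0.82, 0.0, 0.0]
ft_force: [-0.7, 0.7, -0.1]
width: 0.0871
grip_force: 0.0
4.1167 [ 0.596  -0.0269  0.1361] xyaw 110.20314727270791 to pot (tool) [ 0.0001 -0.0005  0.0021] [-0.66867746  0.67039032 -0.12022057] 0.08711392106301209
```

Close on the bar, then turn clockwise 57 degrees.

```bash
python3 -m pendant '[[0,0,0.001,0],[0,0,0,0],[0,0,0,0],[0,0,0,0],[0,0,0,0],[0,0,0,0],[0,0,0,0],[0,0,0,0]]' 0 15; python3 -m pendant '[[0,0,0,0],[0,0,0,0],[0,0,0,0],[0,0,0,0]]'; python3 w.py
```

```text
time: 4.78
ee_pos: [0.5957, -0.027, 0.1346]
eef_rot: [0.572, 0.82, 0.0, 0.0]
ft_force: [0.2, 0.1, -0.8]
width: 0.0416
grip_force: 0.0
time: 5.12
ee_pos: [0.5959, -0.0269, 0.1346]
eef_rot: [0.572, 0.82, 0.0, 0.0]
ft_force: [1.9, -0.3, -0.9]
width: 0.0147
grip_force: 0.7
5.1167 [ 0.5959 -0.0269  0.1346] xyaw 110.22849035451263 to pot (tool) [ 0.     -0.0004  0.0006] [ 1.91657745 -0.33330728 -0.85047754] 0.014740261509716725
```

```bash
python3 -m pendant '[[0,0,0,0],[0,0,0,0],[0,0,0,0.06],[0,0,0,0.1],[0,0,0,0.1],[0,0,0,0.1],[0,0,0,0.1],[0,0,0,0.1]]'; python3 -m pendant '[[0,0,0,0.1],[0,0,0,0.1],[0,0,0,0.1],[0,0,0,0.1],[0,0,0,0.04],[0,0,0,0],[0,0,0,0]]'; python3 w.py
python3 - <<'E'
from h import *
c=cam("top");cv2.imwrite("pics/t2.png",cv2.resize(c["img"][150:270,230:350,::-1],(480,480),interpolation=cv2.INTER_CUBIC))
c=cam("wrist");save(c,"w2.png")
E
```

```text
time: 5.78
ee_pos: [0.5958, -0.027, 0.1346]
eef_rot: [0.778, 0.628, 0.0, 0.0]
ft_force: [1.5, 0.2, -0.5]
width: 0.0138
grip_force: 15.0
time: 6.37
ee_pos: [0.5958, -0.0268, 0.1345]
eef_rot: [0.895, 0.446, 0.0, 0.0]
ft_force: [1.4, 0.5, -2.8]
width: 0.0139
grip_force: 15.0
6.3667 [ 0.5958 -0.0268  0.1345] xyaw 53.03188832699693 to pot (tool) [-0.0003 -0.0001  0.0005] [ 1.35562134  0.51082319 -2.80764031] 0.013854225729318331
```

View pics/w2.png

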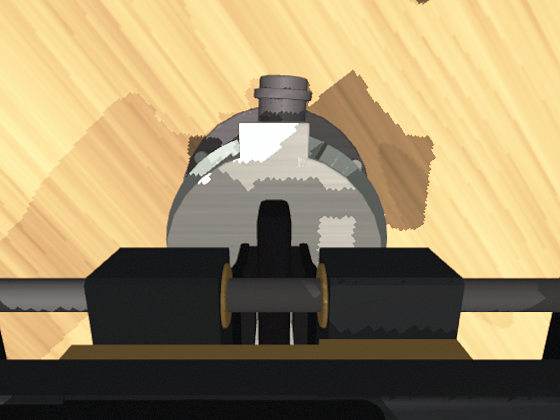

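The wrist view shows the key end spanning columns 239–309 at row 123, and the hose stub at columns 258–311, rows 76–120, a little clockwise of the key.

Run:
```python
from h import *
c=cam("wrist")
P=lambda u,v,z:onplane(c,(u,v),z)
an=lambda a,b:np.degrees(np.arctan2(*(b-a)[:2][::-1])).round(1)
m=np.array([.5958,-.027,0])
k=P(274,122,.118)
print("key",an(m,k),np.linalg.norm((k-m)[:2]))
# dark hose end collar: silhouette top at z~.052 (top of stub) columns 258..312, axis
for u,v,z in [(284,76,.036),(284.5,100,.044),(284,90,.036)]:
    h=P(u,v,z);print("hose",an(m,h),np.linalg.norm((h-m)[:2]))
```

```text
key 52.6 0.0668660208369041
hose 48.7 0.09397064313959844
hose 47.7 0.0789050341381993
hose 48.2 0.08537535717023727
```

```bash
python3 -m pendant '[[0,0,0,0.04],[0,0,0,0.04],[0,0,0,0],[0,0,0.002,0],[0,0,0.002,0],[0,0,0,0],[0,0,0,0]]'; python3 w.py
```

```text
time: 7.1
ee_pos: [0.5967, -0.0259, 0.1314]
eef_rot: [0.912, 0.411, 0.001, 0.0]
ft_force: [3.5, 3.8, 2.8]
width: 0.0142
grip_force: 15.0
7.1 [ 0.5967 -0.0259  0.1314] xyaw 48.4774068055519 to pot (tool) [-0.0017 -0.0002 -0.0026] [3.50427138 3.81056287 2.7991109 ] 0.014211397540181274
```

```bash
python3 -m pendant '[[0,0,0,0],[0,0,0,0],[0,0,0,0],[0,0,0,0]]' 0.5; python3 -m pendant '[[0,0,-0.03,0],[0,0,-0.03,0],[0,0,-0.03,0],[0,0,-0.03,0],[0,0,0,0],[0,0,0,0]]'; python3 w.py
python3 - <<'E'
from h import *
c=cam("wrist");save(c,"w3.png")
c=cam("scene");cv2.imwrite("pics/s3.png",cv2.resize(c["img"][140:260,220:360,::-1],(700,600),interpolation=cv2.INTER_CUBIC))
E
```

```text
time: 7.43
ee_pos: [0.5953, -0.0274, 0.1302]
eef_rot: [0.912, 0.409, -0.001, -0.0]
ft_force: [0.3, 0.1, 0.0]
width: 0.0329
grip_force: 0.0
time: 7.93
ee_pos: [0.5964, -0.0271, 0.2522]
eef_rot: [0.912, 0.409, 0.001, 0.001]
ft_force: [-0.4, -0.7, -0.9]
width: 0.0436
grip_force: 0.0
7.9333 [ 0.5964 -0.0271  0.2522] xyaw 48.34061655493151 to pot (tool) [-0.0007 -0.0011  0.1182] [-0.35363154 -0.74650025 -0.92291897] 0.04363644968566342
```

View pics/w3.png

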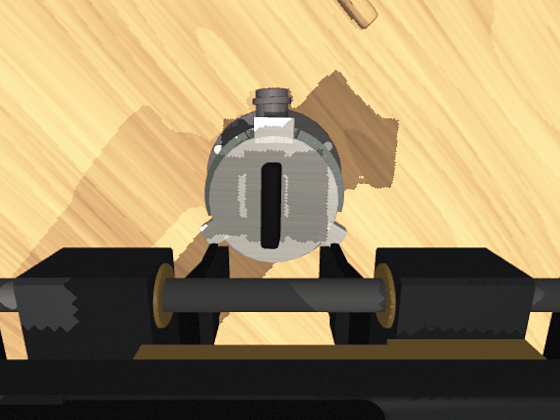

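View pics/s3.png

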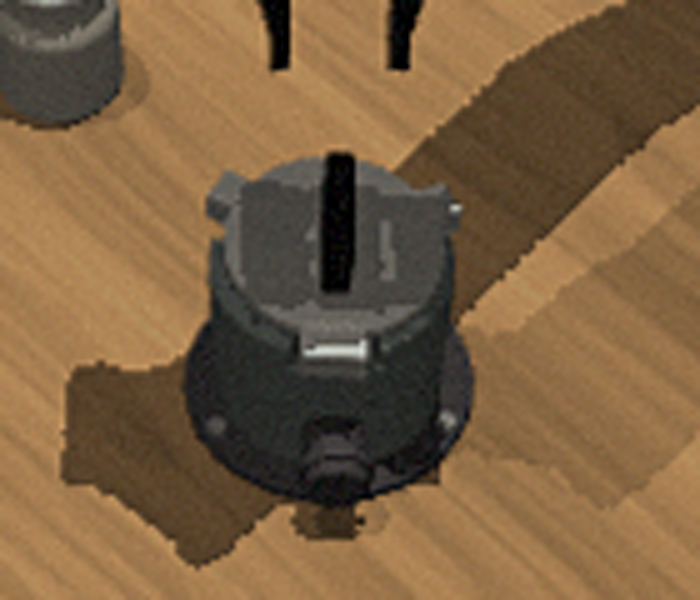

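The scene crop shows the wide key sunk in its notch (335,350), but the rear-left key (225,195) may stand proud, which would mean the lid is tilted. I'll check this by overlaying the home and riding outlines.

Run:
```python
from h import *
c=cam("scene");s=8;x0,y0=255,160
a=cv2.resize(c["img"][y0:y0+65,x0:x0+65,::-1],None,fx=s,fy=s,interpolation=cv2.INTER_CUBIC);b=a.copy()
yaw=np.radians(48.5);Z=R.from_euler("z",yaw).as_matrix();pc=np.array([.5958,-.027,0])
def dr(img,pts,z,col,cl=True):
    q=np.array([(proj(c,pc+Z@np.array([p[0],p[1],p[2]+z]))-[x0,y0]+.5)*s for p in pts])
    cv2.polylines(img,[q.round().astype(int)],cl,col,1)
for z,col in [(.1,(0,255,0)),(.11,(0,0,255))]:
    for t,w in [(0,.032),(120,.02),(240,.02)]:
        T=R.from_euler("z",t,degrees=True).as_matrix()
        dr(b,[T@[x,y,.008] for x,y in [(.053,-w/2),(.067,-w/2),(.067,w/2),(.053,w/2)]],z,col)
    dr(b,[(-.032,-.007,.04),(.032,-.007,.04),(.032,.007,.04),(-.032,.007,.04)],z,col)
cv2.imwrite("pics/ov.png",b)
```

```text
(no output)
```

View pics/ov.png

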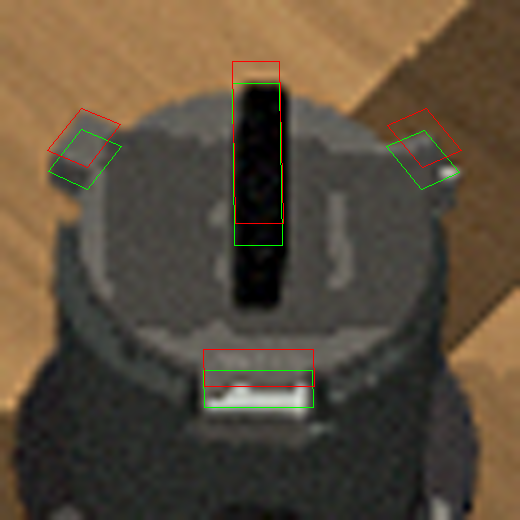

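The rear keys match the riding (red) outline while the front one matches home (green), so the lid seems to have dropped only at the wide key. I'll check the yaw, then press gently with shut fingertips on the rear end of the handle.

```bash
python3 - <<'E'
from h import *
c=cam("wrist")
an=lambda a,b:np.degrees(np.arctan2(*(b-a)[:2][::-1])).round(1)
P=lambda u,v,z:onplane(c,(u,v),z)
print(an(P(270,248,.145),P(273,163,.14)),P(273,163,.14),P(270,248,.145))
m=np.array([.5958,-.027,0]);k=P(274.5,118,.108);h=P(272.5,88,.045);h2=P(272.5,88,.036)
print("key",an(m,k),np.linalg.norm((k-m)[:2]),"hose",an(m,h),an(m,h2),np.linalg.norm((h2-m)[:2]))
E
python3 -m pendant '[[-0.007,0,0.02,0],[-0.007,0,0.02,0],[-0.006,0,0.02,0],[0,0,0.02,0],[0,0,0.005,0],[0,0,0,0],[0,0,0,0]]' 0; python3 w.py
```

```text
46.3 [ 6.18576638e-01 -5.53299666e-04  1.40000000e-01] [ 0.57487967 -0.04622086  0.145     ]
key 47.9 0.06566306984981904 hose 49.1 49.2 0.09214979946739833
time: 8.72
ee_pos: [0.5825, -0.0416, 0.1658]
eef_rot: [0.912, 0.41, -0.0, -0.0]
ft_force: [1.6, 0.6, -0.2]
width: 0.0056
grip_force: 0.0
8.7167 [ 0.5825 -0.0416  0.1658] xyaw 48.36634186876656 to pot (tool) [ 0.0196 -0.      0.0318] [ 1.64175722  0.62443921 -0.22789676] 0.005564733821164777
```

```bash
for i in 1; do python3 -m pendant '[[0,0,0.003,0],[0,0,0,0]]'; python3 -m pendant '[[0,0,0.003,0],[0,0,0,0]]';python3 -m pendant '[[0,0,0.002,0],[0,0,0,0]]';python3 -m pendant '[[0,0,0.002,0],[0,0,0,0]]'; done | grep -E 'pos|force'
```

```text
ee_pos: [0.5829, -0.0418, 0.1632]
ft_force: [0.0, 1.1, 0.4]
grip_force: 0.0
ee_pos: [0.5825, -0.0419, 0.1595]
ft_force: [-0.0, -0.1, 0.3]
grip_force: 0.0
ee_pos: [0.5825, -0.0422, 0.1578]
ft_force: [-0.6, -0.7, 1.8]
grip_force: 1.6
ee_pos: [0.5824, -0.0419, 0.1554]
ft_force: [-0.0, -0.2, 0.5]
grip_force: 0.0
```

```bash
(python3 -m pendant '[[0,0,0.002,0],[0,0,0,0]]';python3 -m pendant '[[0,0,0.002,0],[0,0,0,0]]';python3 -m pendant '[[0,0,0.001,0],[0,0,0,0]]' )| grep -E 'pos|ft_force'
```

```text
ee_pos: [0.5822, -0.0419, 0.153]
ft_force: [0.1, -0.4, 0.1]
ee_pos: [0.5825, -0.0418, 0.1516]
ft_force: [-0.5, 0.5, -0.1]
ee_pos: [0.5825, -0.0418, 0.1515]
ft_force: [-4.2, 0.4, 10.1]
```

Contact first came at TCP height 0.158. The lid then gave way and stopped firm at 0.1515, so the handle top is at 0.1405, the home height. I'll retreat and verify.

```bash
python3 -m pendant '[[0,0,-0.02,0],[0,0,-0.03,0],[0,0,-0.03,0],[-0.03,0,-0.03,0],[-0.03,0,0,0],[-0.03,0,0,0],[0,0,0,0],[0,0,0,0]]' >/dev/null
python3 - <<'E'
from h import *
c=cam("scene");s=8;x0,y0=255,160
b=cv2.resize(c["img"][y0:y0+65,x0:x0+65,::-1],None,fx=s,fy=s,interpolation=cv2.INTER_CUBIC)
cv2.imwrite("pics/ov2.png",b)
E
python3 w.py
```

```text
10.6 [ 0.5228 -0.109   0.2601] xyaw 48.29057030226926 to pot (tool) [ 0.1095 -0.0003  0.1261] [ 0.06185653 -0.1204225  -0.08478865] 0.0007014149755886871
```

View pics/ov2.png

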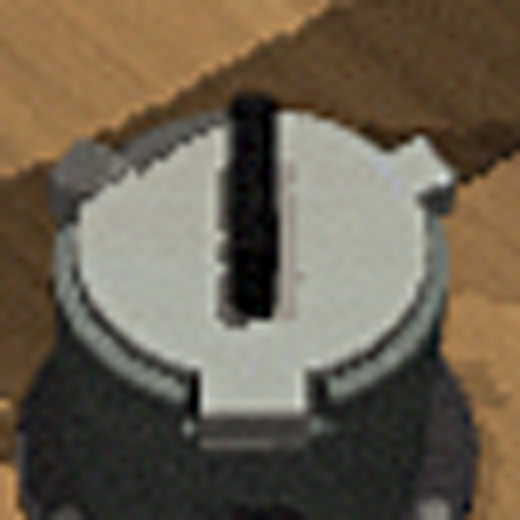

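The picture shows all three keys down at the home outlines: the front edge at row 415, the rear keys at rows 138–190 (they were at 108–165). The flange is level and the arm is clear.

```bash
python3 -c "
from bench import r
print(r.close_job())"
```

```text
the job is handed in; nothing more can be done
None
```

The lid is turned home with all three keys in their notches and the flange flat on the rim, judging by the last picture and the firm stop at home height when I pressed on the handle; the arm is clear, the bottle, jar and brush were not touched, and the job is handed in at about 11 s (no verdict was returned).

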